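Pin the mould slider into line

ROBOT

A 7-joint arm with a two-finger parallel gripper is mounted at the origin on the work surface. World frame = base frame: x ahead of the robot, y to its left, z up, the work surface at z = 0. Lengths are in m, angles in rad, forces in N, time in s.
With the tool pointing down it reaches from about 0.425 to 0.875 m from the base axis. Payload 4.7 kg.
Tool frame: the origin (TCP) lies on the centre line of the jaws, within the pads' length; the fingertips stand 22 mm ahead of it and the grasp point (between the pads) lies 3 mm ahead of it (ctrl.tcp_to_tips is the z of the fingertips in the tool frame, in m); z points along the fingers, y is the direction in which the jaws open and shut (so a half turn about z gives the same grasp; the last joint's range is limited). The gripper opens to 87 mm and grips with 3 to 60 N. Pads are 19 mm wide; open, the fingers measure 117 mm over their backs; the gripper's body (75 mm by 190 mm) begins 51 mm behind the grasp point.
Start: joints at [1.303, 0.321, -0.07, 1.45, 0.023, 1.371, -0.057], TCP at [0.181, -0.624, 0.245] pointing down, gripper open.
Joint ranges: [-2.86, 2.86], [-0.3, 2.09], [-1.38, 1.24], [0.06, 2.45], [-1.56, 4.7], [0.09, 2.05], [-2.69, 2.69]. Speed limits (rad/s): [2.57, 2.57, 3.14, 3.14, 3.14, 3.14, 3.14].

INTERFACE

Orientations are given as a rotation vector (axis times angle).
In Python, from bench import ctrl, cams gives the robot as it stands.
- The arm moves only by the tool move_arm, never from a script. Its argument "deltas" is a list of rows, each an object with "linear": the shift along the tool's x, y, z as a fraction of full scale, a list of three; "turn": the turn, a rotation vector about the tool's x, y, z as a fraction of full scale, a list of three; "claw": the closure, from 0 (fully open) to 1 (shut). In form: [{"linear": [tx, ty, tz], "turn": [wx, wy, wz], "claw": claw}, ...]. A call has 1 to 20 rows; each row shifts and turns the commanded pose from where the row before left it, along the tool's axes as they then stand; what a row does not reach is not made up. Full scale, the value 1, is 0.03 m for a shift and 4 degrees for a turn. A row lasts 1/12 s, in which the tool goes at most 41.7 mm and 7.16 degrees, less where a joint would pass 70% of its speed; a pose out of reach is approached as far as the arm can. A call with a number of a shift or a turn outside -1 to 1 is refused whole. A call with a gripper value outside its range is refused whole. The fingers move at their own pace and stop on an object; "grip_force" is the grip in N (left out, the last holds). Time passes only in rows, so rows that do not move let the fingers close. It gives the time, the measured TCP pose, the force and the opening at its end, in the units of the state.
- ctrl.get_state(): the state, without advancing time (a new reading comes with each control period).
- cams.get_image(name): name is "side" or "top" or "wrist"; returns a dict with "image" (400x640x3 uint8, red, green, blue), "K" (3x3 intrinsics, pixels), "world_from_camera" (4x4, takes a point from camera to world coordinates); the wrist camera has in their place "tool_from_camera" (4x4, takes a point from camera to tool coordinates, whose origin is the TCP and whose axes are the flange's). Camera axes: x right, y down, z forward; pixel columns grow to the right and rows downward; lengths in m; the calibration is good to about 2 mm. A picture is of the moment at which its call begins: read the wrist's pose just before it. There is no depth.
- ctrl.close_job(): hands the job in, once; it reports no verdict.
The state is a dict: "time": time; "joint_positions": joint angles; "qd": joint speeds; "joint_torque": joint torques, N m; "position": TCP position; "tool_rot": TCP orientation; "ft_force": force on the tool from outside, world axes, zero at the start; "torque": the same for the moment, N m; "grip_width": opening from 0.0 (shut) to 1.0 (fully open).
Only numpy, scipy, OpenCV 4.12 (cv2) and the standard library are available. Lean on these libraries where they do the work, as an engineer would, in place of code of your own. Each camera call takes 0.05 s, during which the arm holds its last target. There are 200 camera calls.

TASK

The slider on the mould half has been left pulled out. Slide it back until its hole is over the bore in the base, then take the tapered pin from the wooden stand and work it nose first down through both holes so that it draws them into line, until its collar sits flush on the slider, and let go. Ease it home gently, giving way sideways to what you feel rather than forcing or jamming it, and leave the other things on the bench where they are.

Things in the scene. Friction and masses are not known exactly. Their poses are not given: they have to be found in the camera images.
- mould_mark (a point): Point 64 mm above the bench over the middle of the mould half; axes as the mould's. The vertical lower bore (24.2 mm wide, right through, mouth 49 mm above the bench) is in an eccentric bush under the slider: its axis lies 6 mm to one side of this point, in any direction, not measured. The tapered nose aimed at this point still enters it; find the rest by feel.
- slide (a joint): How far the slider is out of its nominal place (m), along the mould's +y; 0 = its hole exactly over the mark. Range -0.012 to 0.030. It stays where it is left; moving it takes about 6 N.
- slider_hole (a point): Centre of the mouth of the slider's hole, 24.2 mm wide, through the 14 mm thick aluminium slider plate (59 mm across, 110 mm long), at its upper face, 64 mm above the bench. The plate has up to 6.5 mm of play to either side between the rails (about 4 N moves it across). Axes as the mould's.
- slider_lug (a point): Centre of the upright lug on the slider: 40 mm across (x), 12 mm thick (y), standing 32 mm above the slider's upper face (this point is 16 mm above that face), 56 mm from the hole towards +y. Push it, or grip it across its thickness from above, to move the slider.
- pin_grip (a point): Centre of the plain dark round head (24 mm wide, 36 mm high) of the loose steel tapered pin, 180 g; z is the pin's axis, up. This point is 22 mm above the underside of its collar (41 mm wide, 4 mm thick). It is the tallest of the three pins in the stand and the only one with a collar; it may be in any of the three holes.
- pin_collar (a point): Centre of the underside of the tapered pin's collar, which must come to rest on the slider's upper face. Below it: 16 mm of straight shank 23 mm wide, then 28 mm of taper down to a flat nose 5 mm wide (nose 44 mm below this point).
- stand: Fixed wooden pin stand, 200 x 60 mm, 55 mm high, with three holes 26 mm wide in a row along its x, 65 mm apart; origin at the centre of its underside. The pins hang in it by collar or head, which rest on its upper face.
- dowel_a_head (a point): Centre of the head (31 mm wide, 20 mm high) of a straight blunt dowel in the stand, not to be used.
- dowel_b_head (a point): Centre of the head of the second straight dowel, same size, not to be used.
- syringe_a_mid (a point): Middle of a paste syringe lying on the bench, about 150 mm long, 26 mm high; leave alone.
- syringe_b_mid (a point): Middle of another such syringe; leave alone.
- handpiece_mid (a point): Middle of a brass polishing handpiece lying on the bench, about 170 mm long, 26 mm thick; leave alone.
- jar_mid (a point): Middle of a clear jar, 64 mm wide, 90 mm high; leave alone.
- phone: Phone lying flat, 150 x 72 x 8 mm; leave alone.
- mould: Fixed steel mould half, 150 (x) x 190 (y) mm, 50 mm high; on it two dark gib rails 72 mm apart along y, their tops 64 mm above the bench, with the slider between. Origin: centre of the underside. z up, y along the slide direction towards the end with the slider's lug, x across.

How it is judged:
On the way, in this order (a step that is already met when the one before it is completed fails the run):
1. the slider is back within 6 mm of its nominal place, with the tapered pin still in the stand (value of joint slide between -0.006 and 0.006 m and distance of pin_grip from where it was at the start of the episode below 0.02 m), for 0.2 s.
2. the tapered pin is lifted out of the stand (height (world z) of pin_collar above 0.095 m), for 0.1 s.
At the end, for the whole second after the job is handed in: The tapered pin stands in slider and base with the underside of its collar within 2 mm of the slider's upper face, centred in the slider's hole within 2.5 mm, upright within 0.06 rad, at rest and released (z of pin_collar in the frame of slider_hole between -0.003 and 0.002 m and horizontal distance between pin_collar and slider_hole below 0.0025 m and angle between pin_collar's own z axis and vertical below 0.06 rad and contact force between the fingers and pin below 0.1 N and linear speed of pin below 0.02 m/s); the robot touches nothing.
It fails at once if the pin is forced: it presses on the mould or its slider with more than 35 N (contact force between pin and mould above 35 N).
It fails at once if a bystander is moved by more than 20 mm (distance of any of dowel_a_head, dowel_b_head, syringe_a_mid, syringe_b_mid, handpiece_mid, jar_mid, phone from where it was at the start of the episode above 0.02 m).
It also fails if it takes over 66 s, if anything falls off the work surface, if the arm or the gripper's body presses on something with over 40 N, if the wrist force passes 120 N, or if a joint passes its speed limit or range.

## Working session

There is one attempt and no reset: what is moved stays moved. The work goes in short steps, Python scripts to look and compute and a tool call to move; the robot and the scene stay as the last step left them, time stands still between calls to the robot, and variables do not carry over. Pictures are saved under pics/ and viewed, about 8 in all and at most 12, crops included, and the job is handed in when it is done.

Besides the shell and the picture viewer there is one more tool, called after "Request:" as name(argument=value, ...), one argument or row to a line, values as JSON. move_arm: Moves the arm, as the interface text tells. Shift numbers are shares of 0.03 m and turn numbers shares of 4 degrees, none past 1 either way. Its arguments: {"type":"object","properties":{"deltas":{"type":"array"},"grip_force":{"type":"number"}},"required":["deltas"]}

```bash
mkdir -p pics; ls; python3 - <<'E'
from bench import ctrl,cams
import cv2,numpy as np
s=ctrl.get_state()
for k in s: print(k,s[k])
ims=[]
for n in ("top","side"):
    d=cams.get_image(n); cv2.imwrite(f"pics/{n}0.png",d["image"][:,:,::-1])
    np.savez(f"{n}0.npz",**d); print(n,d["K"].tolist(),np.round(d["world_from_camera"],4).tolist())
print(ctrl.tcp_to_tips)
E
```

```text
pics
time 0.0
joint_positions [ 1.30307794  0.32181262 -0.0700788   1.45166624  0.02260383  1.37078058
 -0.05690002]
qd [ 0.00060956 -0.00016123 -0.00087602 -0.00041823 -0.00034496 -0.00059355
 -0.00088052]
joint_torque [-7.49769561e-05 -4.91301441e+01 -4.04291181e-01 -3.12529814e+01
 -6.39837189e-02  4.36585851e-02  1.98007524e-04]
position [ 0.18057649 -0.62388987  0.24347256]
tool_rot [-3.10862399e+00 -4.40996445e-01  5.73807241e-04]
ft_force [ 0.3189107   0.59576664 -0.99589659]
torque [ 0.0553814  -0.00147122 -0.01286718]
grip_width 0.9958896840391396
top [[376.34196513429197, 0.0, 319.9941120249202], [0.0, 376.34196513429197, 189.7812359596011], [0.0, 0.0, 1.0]] [[-0.0144, -0.9953, 0.0957, 0.4588], [-0.9998, 0.0154, 0.009, -0.0815], [-0.0105, -0.0956, -0.9954, 1.0706], [0.0, 0.0, 0.0, 1.0]]
side [[409.8870945266113, 0.0, 327.4395922493204], [0.0, 409.8870945266113, 197.07600091341988], [0.0, 0.0, 1.0]] [[-0.9525, -0.1282, 0.2763, 0.2719], [-0.3039, 0.4596, -0.8345, 0.8147], [-0.02, -0.8788, -0.4767, 0.5921], [0.0, 0.0, 0.0, 1.0]]
0.022
```

View pics/top0.png

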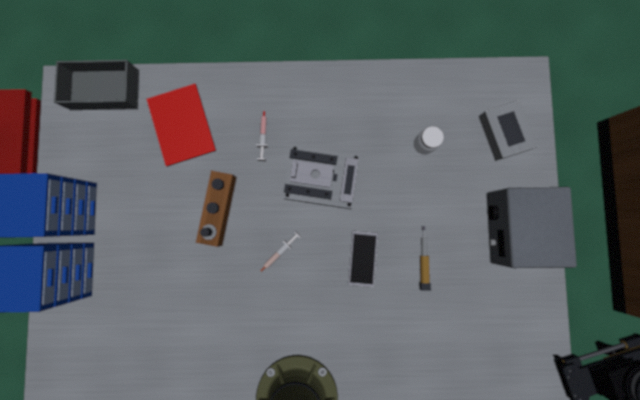

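View pics/side0.png

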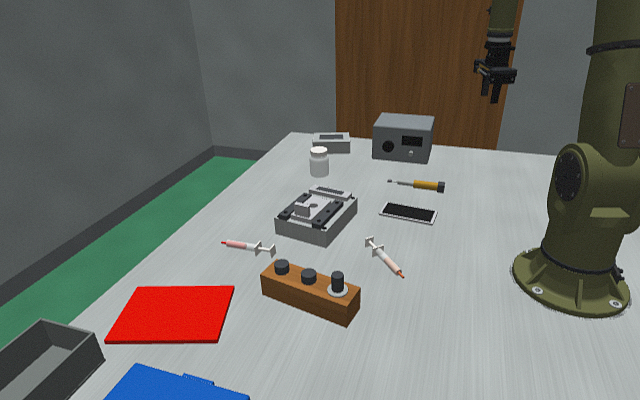

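Top view: the stand is at about (215,208), with the collared pin at (208,231). The mould is at (320,178), the lug near (294,171) and the slider hole near (315,174), so the mould's +y points image-left (world +y). The side view agrees: the collared pin is at (337,282) and the lug at (308,208).

```bash
cat > h.py <<'E'
import numpy as np,cv2
from scipy.spatial.transform import Rotation as R
from bench import ctrl,cams
def cast(K,T,px,z):
    d=T[:3,:3]@np.linalg.solve(K,[px[0],px[1],1.]); o=T[:3,3]
    return o+d*(z-o[2])/d[2]
def tri(A,B):  # (K,T,px) x2
    r=[(T[:3,3],T[:3,:3]@np.linalg.solve(K,[p[0],p[1],1.])) for K,T,p in (A,B)]
    M=np.stack([r[0][1],-r[1][1]],1); s=np.linalg.lstsq(M,r[1][0]-r[0][0],rcond=None)[0]
    a=r[0][0]+s[0]*r[0][1]; b=r[1][0]+s[1]*r[1][1]; return (a+b)/2,np.linalg.norm(a-b)
def Ttool():
    s=ctrl.get_state(); T=np.eye(4); T[:3,:3]=R.from_rotvec(s["tool_rot"]).as_matrix(); T[:3,3]=s["position"]; return T
def snap(name):
    T=Ttool(); d=cams.get_image("wrist"); W=T@d["tool_from_camera"]
    np.savez(name+".npz",image=d["image"],K=d["K"],W=W,T=T,tc=d["tool_from_camera"]); cv2.imwrite(f"pics/{name}.png",d["image"][:,:,::-1]); return d["K"],W,d["image"]
def totool(dv):  # world shift -> tool units of 0.03
    return np.round(Ttool()[:3,:3].T@np.asarray(dv)/0.03,2)
E
python3 - <<'E'
from h import *
t=np.load("top0.npz");s=np.load("side0.npz")
A=lambda p:(t["K"],t["world_from_camera"],p);B=lambda p:(s["K"],s["world_from_camera"],p)
print("pin top",tri(A((208,229)),B((337,273))))
print("lug",tri(A((294,171)),B((309,207))))
for n,p,z in (("hole",(315,174),.064),("stand ends",(225,174),.055),("",(209,244),.055),("lug",(294,171),.09),("slotplate",(350,178),.06)): print(n,cast(*A(p)[:2],p,z))
print(Ttool().round(3)); 
d=cams.get_image("wrist");print(d["tool_from_camera"].round(3).tolist(),d["K"].tolist())
im=t["image"][130:260,180:380]; cv2.imwrite("pics/c.png",cv2.resize(im[:,:,::-1],None,fx=4,fy=4,interpolation=cv2.INTER_CUBIC))
E
```

```text
pin top (array([0.45411108, 0.22005202, 0.08892242]), np.float64(0.0021770216666247497))
lug (array([ 0.59848275, -0.00640233,  0.08801663]), np.float64(0.011555245791067363))
hole [ 0.59857883 -0.05952467  0.064     ]
stand ends [0.60372927 0.18633009 0.055     ]
 [0.41497091 0.22750863 0.055     ]
lug [ 0.60380974 -0.00491778  0.09      ]
slotplate [ 0.58672461 -0.15392689  0.06      ]
[[ 0.961  0.278 -0.001  0.181]
 [ 0.278 -0.961  0.002 -0.624]
 [-0.    -0.002 -1.     0.244]
 [ 0.     0.     0.     1.   ]]
[[-0.0, -0.958, -0.288, 0.077], [1.0, -0.001, 0.001, 0.0], [-0.001, -0.288, 0.958, -0.14], [0.0, 0.0, 0.0, 1.0]] [[342.70897269907965, 0.0, 323.3630145660492], [0.0, 342.70897269907965, 205.32038961616118], [0.0, 0.0, 1.0]]
```

View pics/c.png

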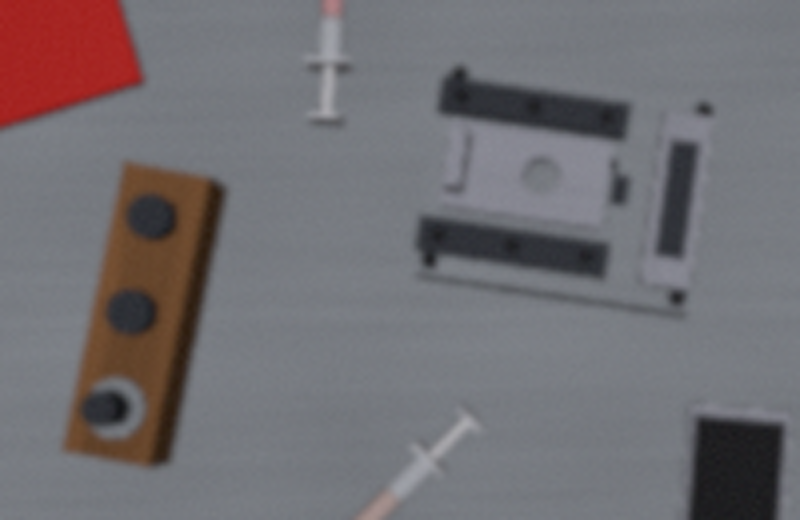

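The slider's lug is on the world +y side, and the mould's +y direction is about (0.14, 0.99). I'll move over the mould with the jaws turned along mould y.

Request:
move_arm(
  deltas=[
    {"linear": [0, 0, 0], "turn": [0, 0, 1], "claw": 0},
    {"linear": [0, 0, 0], "turn": [0, 0, 1], "claw": 0},
    {"linear": [0, 0, 0], "turn": [0, 0, 1], "claw": 0},
    {"linear": [0, 0, 0], "turn": [0, 0, 1], "claw": 0},
    {"linear": [0, 0, 0], "turn": [0, 0, 1], "claw": 0},
    {"linear": [0, 0, 0], "turn": [0, 0, 1], "claw": 0},
    {"linear": [0.5, -0.95, 0], "turn": [0, 0, 0], "claw": 0},
    {"linear": [0.5, -0.95, 0], "turn": [0, 0, 0], "claw": 0},
    {"linear": [0.5, -0.95, 0], "turn": [0, 0, 0], "claw": 0},
    {"linear": [0.5, -0.95, 0], "turn": [0, 0, 0], "claw": 0},
    {"linear": [0.5, -0.95, 0], "turn": [0, 0, 0], "claw": 0},
    {"linear": [0.5, -0.95, 0], "turn": [0, 0, 0], "claw": 0},
    {"linear": [0.5, -0.95, 0], "turn": [0, 0, 0], "claw": 0},
    {"linear": [0.5, -0.95, 0], "turn": [0, 0, 0], "claw": 0},
    {"linear": [0.5, -0.95, 0], "turn": [0, 0, 0], "claw": 0},
    {"linear": [0.5, -0.95, 0], "turn": [0, 0, 0], "claw": 0},
    {"linear": [0.5, -0.95, 0], "turn": [0, 0, 0], "claw": 0},
    {"linear": [0.5, -0.95, 0], "turn": [0, 0, 0], "claw": 0},
    {"linear": [0.5, -0.95, 0], "turn": [0, 0, 0], "claw": 0},
    {"linear": [0.5, -0.95, 0], "turn": [0, 0, 0], "claw": 0},
  ],
)

```text
time: 1.82
position: [0.4438, -0.2563, 0.2444]
tool_rot: [3.134, -0.215, -0.0]
ft_force: [-0.0, -0.8, 0.0]
grip_width: 1.002
```

Request:
move_arm(
  deltas=[
    {"linear": [0.5, -0.95, 0], "turn": [0, 0, 0], "claw": 0},
    {"linear": [0.5, -0.95, 0], "turn": [0, 0, 0], "claw": 0},
    {"linear": [0.5, -0.95, 0], "turn": [0, 0, 0], "claw": 0},
    {"linear": [0.5, -0.95, 0], "turn": [0, 0, 0], "claw": 0},
    {"linear": [0.5, -0.95, 0], "turn": [0, 0, 0], "claw": 0},
    {"linear": [0.5, -0.95, 0], "turn": [0, 0, 0], "claw": 0},
    {"linear": [0.5, -0.95, 0], "turn": [0, 0, 0], "claw": 0},
    {"linear": [0, -0.8, 0], "turn": [0, 0, 0], "claw": 0},
    {"linear": [0, 0, 0], "turn": [0, 0, 0], "claw": 0},
    {"linear": [0, 0, 0], "turn": [0, 0, 0], "claw": 0},
    {"linear": [0, 0, 0], "turn": [0, 0, 0], "claw": 0},
  ],
)

```text
time: 2.73
position: [0.5775, -0.0516, 0.2442]
tool_rot: [3.133, -0.216, -0.001]
ft_force: [-1.1, 0.2, -0.2]
grip_width: 1.001
```

```bash
python3 -c "
from h import *
K,W,im=snap('w1'); print(Ttool().round(4))"
```

```text
[[ 9.904e-01 -1.385e-01 -7.000e-04  5.775e-01]
 [-1.385e-01 -9.904e-01 -1.000e-03 -5.230e-02]
 [-5.000e-04  1.100e-03 -1.000e+00  2.443e-01]
 [ 0.000e+00  0.000e+00  0.000e+00  1.000e+00]]
```

View pics/w1.png

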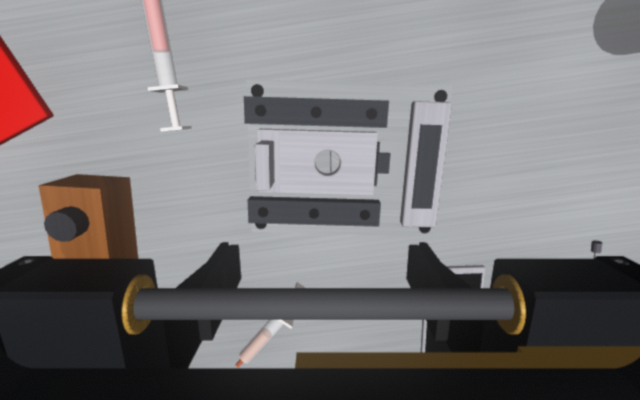

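Wrist view w1: the hole is at (328,161), the lug's top at (263,165), the rails at y≈111 and 212, and the end plate at (425,165). The pin stand's far dowel is at (67,224). The mould block's outline is hard to see, so I'll enlarge it with more contrast.

```bash
python3 -c "
from h import *
im=cv2.imread('pics/w1.png')[70:250,220:470]
l=cv2.createCLAHE(4,(4,4)).apply(cv2.cvtColor(im,cv2.COLOR_BGR2GRAY))
cv2.imwrite('pics/w1c.png',cv2.resize(l,None,fx=3.2,fy=3.2,interpolation=cv2.INTER_CUBIC))"
```

```text
(no output)
```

View pics/w1c.png

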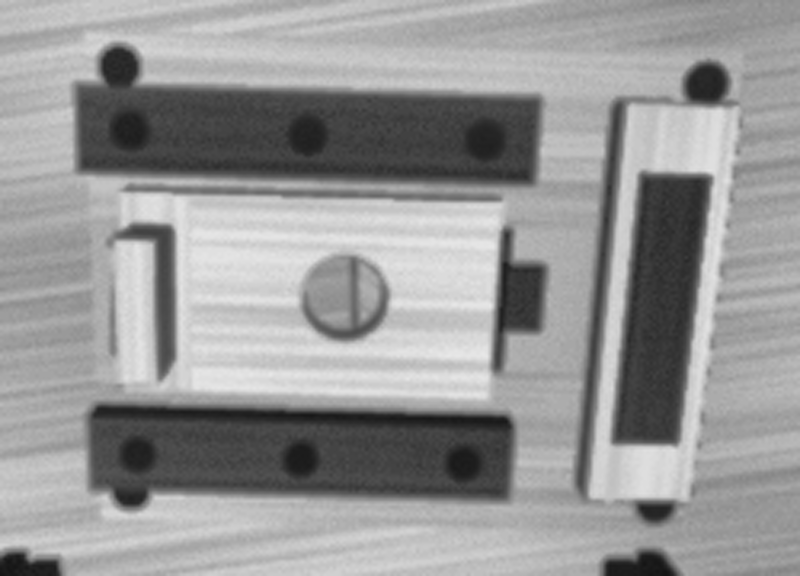

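Enhanced crop: the mould's top corners are at (87,35), (742,55), (700,525) and (103,518) in crop pixels. The hole's centre is (344,297), and the lug's top face spans (113..157, 238..382).

```bash
python3 - <<'E'
from h import *
d=np.load("w1.npz");K,W=d["K"],d["W"]
f=lambda p,z:cast(K,W,np.array(p)/3.2+[220,70],z)[:2]
C=[f(p,.05) for p in [(87,35),(742,55),(700,525),(103,518)]]
print("corners",np.round(C,4),"centre",np.mean(C,0).round(4))
print("sides",[np.linalg.norm(C[i]-C[(i+1)%4]).round(4) for i in range(4)])
for i,j in((1,0),(2,3)):
    v=C[j]-C[i]; print("y yaw",np.degrees(np.arctan2(-v[0],v[1])))
rl=[f(p,.064) for p in [(77,83),(541,97),(537,185),(80,172),(92,408),(512,418),(508,500),(90,490)]]
print("rails",np.round(rl,4))
for i,j in((1,0),(2,3),(5,4),(6,7)):
    v=rl[j]-rl[i]; print("yaw",np.degrees(np.arctan2(-v[0],v[1])),np.linalg.norm(v))
h=f((344,297),.064); print("hole",h, "width",np.linalg.norm(f((301,297),.064)-f((388,297),.064)))
L=[f(p,.096) for p in [(113,238),(157,238),(157,382),(118,382)]]; print("lug",np.round(L,4),np.mean(L,0))
pl=[f(p,.064) for p in [(122,190),(502,200),(492,398),(122,388)]];print("plate",np.round(pl,4),np.mean(pl,0))
E
```

```text
corners [[ 0.6823  0.0032]
 [ 0.651  -0.1828]
 [ 0.5068 -0.1648]
 [ 0.5361  0.0278]] centre [ 0.5941 -0.0791]
sides [np.float64(0.1886), np.float64(0.1453), np.float64(0.1949), np.float64(0.1482)]
y yaw -9.544514398235561
y yaw -8.650577861414956
rails [[ 0.6692  0.0057]
 [ 0.6477 -0.1218]
 [ 0.6239 -0.1187]
 [ 0.6454  0.0098]
 [ 0.5765  0.0203]
 [ 0.5559 -0.1054]
 [ 0.5296 -0.1018]
 [ 0.5508  0.0262]]
yaw -9.548008364069707 0.12932749480987543
yaw -9.495295755655716 0.13026916378563672
yaw -9.339557244265476 0.12738242099447222
yaw -9.385900694862894 0.1296811650852862
hole [ 0.59956555 -0.05979841] width 0.02557488542310209
lug [[ 0.6287 -0.0026]
 [ 0.6271 -0.014 ]
 [ 0.5891 -0.0069]
 [ 0.5905  0.0036]] [ 0.60883134 -0.00497361]
plate [[ 0.6388 -0.0011]
 [ 0.6211 -0.1084]
 [ 0.563  -0.1   ]
 [ 0.5814  0.0101]] [ 0.60106884 -0.04983743]
```

Request:
move_arm(
  deltas=[
    {"linear": [0.38, -0.86, 0], "turn": [0, 0, 0.37], "claw": 0},
    {"linear": [0.39, -0.87, 0], "turn": [0, 0, 0], "claw": 0},
    {"linear": [0, 0, 1], "turn": [0, 0, 0], "claw": 0},
    {"linear": [0, 0, 1], "turn": [0, 0, 0], "claw": 0},
    {"linear": [0, 0, 0.8], "turn": [0, 0, 0], "claw": 0},
    {"linear": [0, 0, 0], "turn": [0, 0, 0], "claw": 0},
    {"linear": [0, 0, 0], "turn": [0, 0, 0], "claw": 0},
  ],
)

```text
time: 3.37
position: [0.6075, -0.0047, 0.1596]
tool_rot: [3.13, -0.259, -0.004]
ft_force: [0.5, 0.8, -0.2]
grip_width: 0.999
```

```bash
python3 -c "
from h import *
K,W,im=snap('w2'); print(Ttool().round(4))
x0,y0=60,0
cv2.imwrite('pics/w2c.png',cv2.resize(cv2.createCLAHE(3,(4,4)).apply(cv2.cvtColor(im,cv2.COLOR_RGB2GRAY)),None,fx=1.25,fy=1.25))"
```

```text
[[ 9.864e-01 -1.641e-01  6.000e-04  6.088e-01]
 [-1.641e-01 -9.864e-01 -4.000e-04 -4.200e-03]
 [ 7.000e-04  3.000e-04 -1.000e+00  1.614e-01]
 [ 0.000e+00  0.000e+00  0.000e+00  1.000e+00]]
```

View pics/w2c.png

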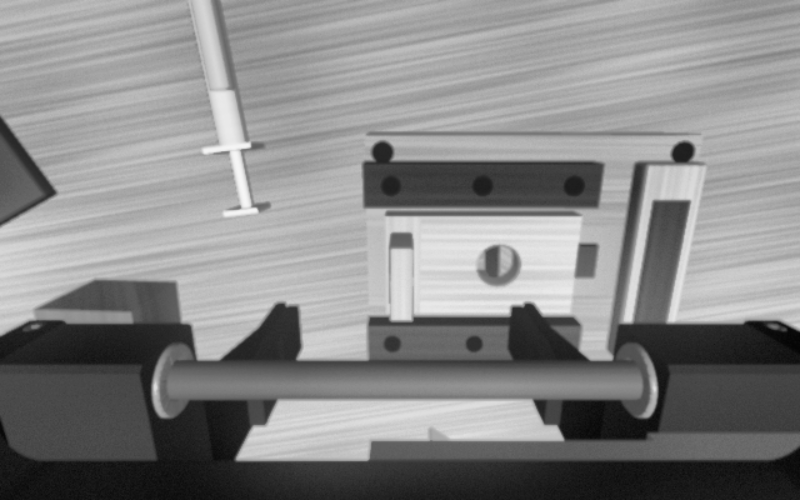

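w2: the lug's top spans x 390–412, y 247–322 (scaled pixels), which is between the fingers. The hole is at (498,265). I'll check heights from both views.

```bash
python3 - <<'E'
from h import *
a=np.load("w1.npz");b=np.load("w2.npz")
q=lambda x,y:(x/3.2+220,y/3.2+70)
r=lambda x,y:(x/1.25,y/1.25)
print("hole",tri((a["K"],a["W"],q(344,297)),(b["K"],b["W"],r(498,265))))
for n,p1,p2 in (("lugTR",(157,238),(412,247)),("lugBR",(157,382),(411,322)),("lugTL",(113,238),(391,247))): print(n,tri((a["K"],a["W"],q(*p1)),(b["K"],b["W"],r(*p2))))
print("hole cast",cast(b["K"],b["W"],r(498,265),.064))
L=[cast(b["K"],b["W"],r(*p),.096) for p in[(390,247),(412,247),(412,322),(390,322)]];print(np.round(L,4),np.mean(L,0))
C=[cast(b["K"],b["W"],r(*p),.05) for p in[(367,132),(702,134)]];print(np.round(C,4))
E
```

```text
hole (array([ 0.59928871, -0.05977211,  0.06244739]), np.float64(3.0345036488971135e-05))
lugTR (array([ 0.62655072, -0.01305751,  0.0916742 ]), np.float64(0.00039281444758433956))
lugBR (array([ 0.58927014, -0.00676624,  0.09844819]), np.float64(0.0013439837910652298))
lugTL (array([ 0.62865867, -0.00244425,  0.09414099]), np.float64(0.0005514011497750347))
hole cast [ 0.59983472 -0.05949017  0.064     ]
[[ 0.6294 -0.0023  0.096 ]
 [ 0.6276 -0.013   0.096 ]
 [ 0.5876 -0.0066  0.096 ]
 [ 0.5895  0.0047  0.096 ]] [ 0.60854863 -0.00428747  0.096     ]
[[ 0.6848  0.0023  0.05  ]
 [ 0.6529 -0.1826  0.05  ]]
```

Request:
move_arm(
  deltas=[
    {"linear": [0, 0, 1], "turn": [0, 0, 0], "claw": 0},
    {"linear": [0, 0, 0.8], "turn": [0, 0, 0], "claw": 0},
    {"linear": [0, 0, 0.4], "turn": [0, 0, 0], "claw": 0},
    {"linear": [0, 0, 0.1], "turn": [0, 0, 0], "claw": 0},
    {"linear": [0, 0, 0], "turn": [0, 0, 0], "claw": 0.5},
    {"linear": [0, 0, 0], "turn": [0, 0, 0], "claw": 0.75},
    {"linear": [0, 0, 0], "turn": [0, 0, 0], "claw": 1},
    {"linear": [0, 0, 0], "turn": [0, 0, 0], "claw": 1},
    {"linear": [0, 0, 0], "turn": [0, 0, 0], "claw": 1},
    {"linear": [0, 0, 0], "turn": [0, 0, 0], "claw": 1},
    {"linear": [0, 0, 0], "turn": [0, 0, 0], "claw": 1},
  ],
  grip_force=20,
)

```text
time: 4.33
position: [0.6086, -0.0029, 0.0919]
tool_rot: [3.131, -0.256, 0.001]
ft_force: [-0.1, 1.4, -0.7]
grip_width: 0.555
```

Request:
move_arm(
  deltas=[
    {"linear": [0, 0, 0], "turn": [0, 0, 0], "claw": 1},
    {"linear": [0, 0, 0], "turn": [0, 0, 0], "claw": 1},
    {"linear": [0, 0, 0], "turn": [0, 0, 0], "claw": 1},
    {"linear": [0, 0, 0], "turn": [0, 0, 0], "claw": 1},
    {"linear": [0, 0, 0], "turn": [0, 0, 0], "claw": 1},
    {"linear": [0, 0, 0], "turn": [0, 0, 0], "claw": 1},
    {"linear": [0, 0, 0], "turn": [0, 0, 0], "claw": 1},
  ],
)

```text
time: 4.92
position: [0.6084, -0.003, 0.0915]
tool_rot: [3.131, -0.256, -0.0]
ft_force: [-0.0, -0.0, 0.2]
grip_width: 0.137
```

```bash
python3 -c "
from h import *
s=ctrl.get_state();print(s['position'],s['ft_force'],s['grip_width'])"
```

```text
[ 0.60839103 -0.00299022  0.0914833 ] [-0.00677602 -0.02602144  0.22362069] 0.13714715016069398
```

Request:
move_arm(
  deltas=[
    {"linear": [0, 0.17, 0], "turn": [0, 0, 0], "claw": 1},
    {"linear": [0, 0.17, 0], "turn": [0, 0, 0], "claw": 1},
    {"linear": [0, 0.17, 0], "turn": [0, 0, 0], "claw": 1},
    {"linear": [0, 0.17, 0], "turn": [0, 0, 0], "claw": 1},
    {"linear": [-0.07, 0, 0], "turn": [0, 0, 0], "claw": 1},
    {"linear": [0, 0, 0], "turn": [0, 0, 0], "claw": 1},
    {"linear": [0, 0, 0], "turn": [0, 0, 0], "claw": 1},
    {"linear": [0, 0, 0], "turn": [0, 0, 0], "claw": 1},
  ],
)

```text
time: 5.58
position: [0.6041, -0.0209, 0.0916]
tool_rot: [-3.128, 0.254, -0.004]
ft_force: [4.5, 3.4, -3.5]
grip_width: 0.135
```

```bash
python3 -c "
from h import *
K,W,im=snap('w3'); print(Ttool().round(4),ctrl.get_state()['ft_force'])
cv2.imwrite('pics/w3c.png',cv2.resize(cv2.createCLAHE(3,(4,4)).apply(cv2.cvtColor(im,cv2.COLOR_RGB2GRAY)),None,fx=1.25,fy=1.25))"
```

```text
[[ 0.9869 -0.1612  0.0026  0.6041]
 [-0.1612 -0.9869  0.0026 -0.0209]
 [ 0.0022 -0.003  -1.      0.0916]
 [ 0.      0.      0.      1.    ]] [ 3.44731229  3.33222996 -3.56350106]
```

View pics/w3c.png

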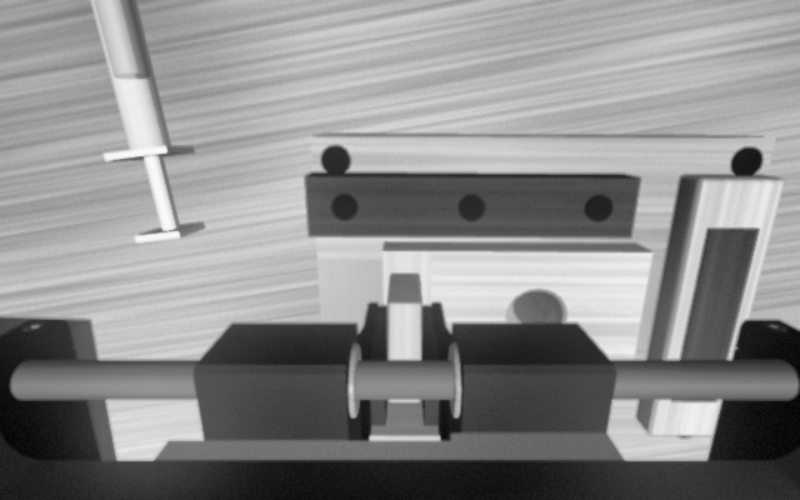

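w3: the lug is held between the fingers at (404,320), and the hole's far edge shows at (536,310). The slider moved about 18.4 mm. The arm is compliant, at roughly 2 N/mm. Next I'll release it and look at the pin.

Request:
move_arm(
  deltas=[
    {"linear": [0, 0, 0], "turn": [0, 0, 0], "claw": 0.5},
    {"linear": [0, 0, 0], "turn": [0, 0, 0], "claw": 0.5},
    {"linear": [0, 0, 0], "turn": [0, 0, 0], "claw": 0.5},
    {"linear": [0, 0, 0], "turn": [0, 0, 0], "claw": 0.5},
    {"linear": [0, 0, -1], "turn": [0, 0, 0], "claw": 0.3},
    {"linear": [0, 0, -1], "turn": [0, 0, 0], "claw": 0.3},
    {"linear": [0, 0, -1], "turn": [0, 0, 0], "claw": 0.3},
    {"linear": [0, 0, -1], "turn": [0, 0, 0], "claw": 0.3},
    {"linear": [0, 0, 0], "turn": [0, 0, 0], "claw": 0.3},
    {"linear": [0, 0, 0], "turn": [0, 0, 0], "claw": 0.3},
  ],
)

```text
time: 6.47
position: [0.6042, -0.023, 0.2139]
tool_rot: [3.13, -0.256, 0.007]
ft_force: [-0.6, 0.1, -0.2]
grip_width: 0.694
```

```bash
python3 -c "
from h import *
K,W,im=snap('w4'); print(Ttool().round(4),ctrl.get_state()['ft_force'])
cv2.imwrite('pics/w4c.png',cv2.resize(cv2.createCLAHE(3,(4,4)).apply(cv2.cvtColor(im,cv2.COLOR_RGB2GRAY))[60:300,270:590],None,fx=2.5,fy=2.5,interpolation=cv2.INTER_CUBIC))"
```

```text
[[ 9.867e-01 -1.626e-01  8.000e-04  6.031e-01]
 [-1.626e-01 -9.867e-01 -8.000e-04 -2.310e-02]
 [ 9.000e-04  6.000e-04 -1.000e+00  2.119e-01]
 [ 0.000e+00  0.000e+00  0.000e+00  1.000e+00]] [ 0.75034008 -0.26860614 -0.7147416 ]
```

View pics/w4c.png

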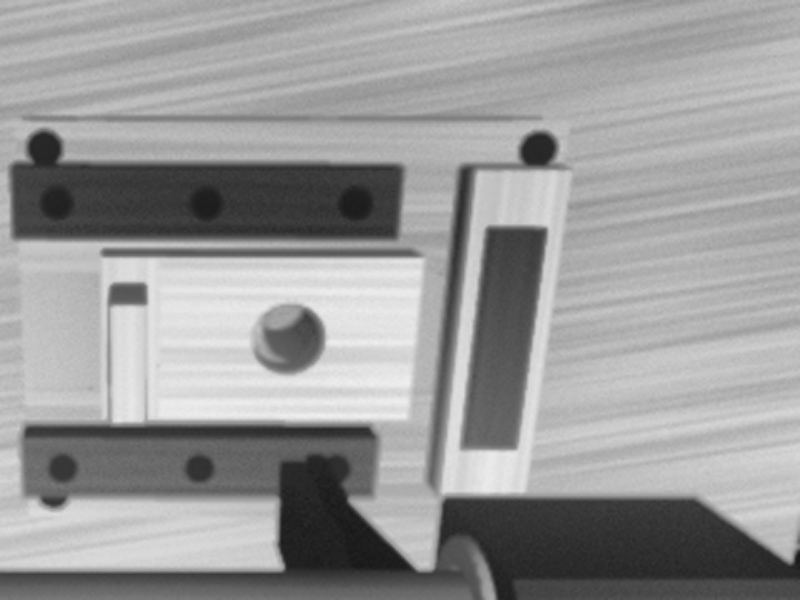

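Request:
move_arm(
  deltas=[
    {"linear": [-0.8, -0.9, 0], "turn": [0, 0, 0], "claw": 0.3},
    {"linear": [-0.8, -0.9, 0], "turn": [0, 0, 0], "claw": 0.3},
    {"linear": [-0.8, -0.9, 0], "turn": [0, 0, 0], "claw": 0.3},
    {"linear": [-0.8, -0.9, 0], "turn": [0, 0, 0], "claw": 0.3},
    {"linear": [-0.8, -0.9, 0], "turn": [0, 0, 0], "claw": 0.3},
    {"linear": [-0.8, -0.9, 0], "turn": [0, 0, 0], "claw": 0.3},
    {"linear": [-0.8, -0.9, 0], "turn": [0, 0, 0], "claw": 0.3},
    {"linear": [-0.6, -0.8, 0], "turn": [0, 0, 0], "claw": 0.3},
    {"linear": [0, 0, 0], "turn": [0, 0, 0], "claw": 0.3},
    {"linear": [0, 0, 0], "turn": [0, 0, 0], "claw": 0.3},
    {"linear": [0, 0, 0], "turn": [0, 0, 0], "claw": 0.3},
  ],
)

```text
time: 7.43
position: [0.4539, 0.2165, 0.2104]
tool_rot: [3.13, -0.256, -0.003]
ft_force: [0.1, -0.0, 0.0]
grip_width: 0.703
```

```bash
python3 -c "
from h import *
K,W,im=snap('w5'); print(Ttool().round(4),ctrl.get_state()['ft_force'])"
```

```text
[[ 0.9864 -0.1641 -0.0016  0.4543]
 [-0.1641 -0.9864 -0.0011  0.216 ]
 [-0.0014  0.0014 -1.      0.2105]
 [ 0.      0.      0.      1.    ]] [ 0.4728468   0.23554948 -0.68205263]
```

View pics/w5.png

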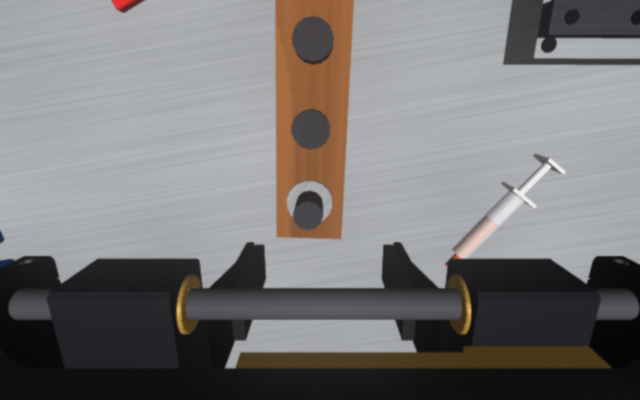

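w4: the slider is back. The hole is at (288,338) in the crop, and a crescent of bush on its upper left suggests the bore is offset to the lower right. w5: the collar is at (310,203), the head's top at about (307,217), and the dowels at (313,40) and (311,129).

```bash
python3 - <<'E'
from h import *
b=np.load("w4.npz");K,W=b["K"],b["W"]
g=lambda x,y,z:cast(K,W,(x/2.5+270,y/2.5+60),z)[:2]
ym=np.array([.1642,.9864]);xm=np.array([.9864,-.1642])
h=g(288,338,.064);print("hole",h,"xm,ym",xm@h,ym@h)
for n,p,z in(("dark bore part at .049",(298,346),.049),("railTL",(13,165),.064),("railTRin",(398,238),.064),("railBL",(24,438),.064),("railBR",(376,437),.064),("cornerTR",(568,122),.05)):
    v=g(*p,z);print(n,v,(xm@v).round(4),(ym@v).round(4))
a=np.load("w5.npz");im=a["image"];K,W=a["K"],a["W"]
hsv=cv2.cvtColor(im,cv2.COLOR_RGB2HSV); reg=hsv[170:240,275:345]
dark=(reg[...,2]<75).astype(np.uint8)
n,l,st,ce=cv2.connectedComponentsWithStats(dark);i=1+np.argmax(st[1:,4]);print("dark head bbox",st[i]+[275,170,0,0,0],ce[i]+[275,170])
light=((reg[...,1]<50)&(reg[...,2]>=90)).astype(np.uint8)
n,l,st,ce=cv2.connectedComponentsWithStats(light)
for s,c in zip(st[1:],ce[1:]):
    if s[4]>60: print("light",s+[275,170,0,0,0],c+[275,170])
E
```

```text
hole [ 0.59559554 -0.07754927] xm,ym 0.6002290315732693 0.021302190068721846
dark bore part at .049 [ 0.58758553 -0.08297742] 0.5932 0.0146
railTL [0.66928512 0.00552672] 0.6593 0.1153
railTRin [ 0.62436075 -0.11826094] 0.6353 -0.0141
railBL [0.57391824 0.02114622] 0.5626 0.1151
railBR [ 0.55345311 -0.10486493] 0.5631 -0.0126
cornerTR [ 0.65188191 -0.1826246 ] 0.673 -0.0731
dark head bbox [296 191  26  24 360] [309.26388889 201.00277778]
light [275 170  70  70 310] [311.38709677 222.2516129 ]
light [287 181  45  40 776] [309.78994845 195.89948454]
```

```bash
python3 - <<'E'
from h import *
a=np.load("w5.npz");im=a["image"];K,W=a["K"],a["W"]
print("collar",cast(K,W,(309.5,201),.059))
hsv=cv2.cvtColor(im,cv2.COLOR_RGB2HSV)
print(np.round(im[180:236,308].mean(1)).astype(int).tolist())
print(np.round(im[217,285:335].mean(1)).astype(int).tolist())
E
python3 -c "
import cv2;im=cv2.imread('pics/w5.png')[170:245,270:350];cv2.imwrite('pics/w5c.png',cv2.resize(im,None,fx=8,fy=8,interpolation=cv2.INTER_CUBIC))"
```

```text
collar [0.44955664 0.2283396  0.059     ]
[104, 134, 157, 165, 168, 170, 170, 171, 170, 163, 137, 79, 46, 44, 44, 43, 45, 44, 46, 44, 47, 55, 68, 72, 73, 73, 71, 72, 72, 72, 73, 73, 73, 72, 74, 73, 73, 73, 73, 72, 72, 73, 73, 73, 73, 74, 74, 73, 72, 81, 92, 95, 96, 95, 95, 96]
[110, 110, 112, 109, 106, 105, 105, 103, 89, 76, 72, 73, 73, 74, 73, 74, 73, 72, 73, 72, 74, 72, 73, 73, 73, 73, 72, 72, 73, 73, 74, 73, 72, 74, 73, 74, 81, 112, 153, 162, 151, 131, 113, 103, 101, 102, 102, 102, 104, 104]
```

View pics/w5c.png

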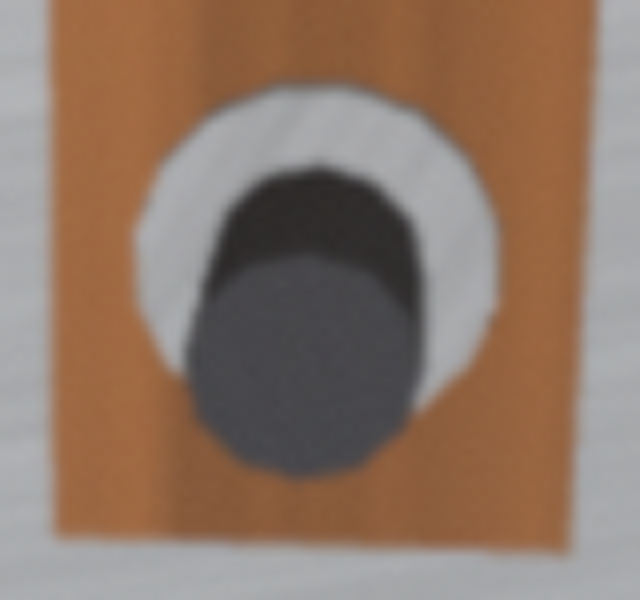

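w5 crop: the head's top disc is centred at (308.1,215.7) and the collar at about (309.6,202.1) in full-image pixels.

```bash
python3 - <<'E'
from h import *
a=np.load("w5.npz");K,W=a["K"],a["W"]
c=cast(K,W,(309.6,202.1),.059);h=cast(K,W,(308.1,215.7),.095);print(c,h)
t=np.load("top0.npz")
# heights from two views (top camera crop: head (104,408), collar (118,408))
print("head tri",tri((K,W,(308.1,215.7)),(t["K"],t["world_from_camera"],(180+104/4,130+408/4))))
# height from size: depth = f*width/px
for n,w,p in(("head",.024,29.2),("collar",.041,45.6)):
    zc=K[0,0]*w/p; px=(308.1,215.7) if n=="head" else (309.6,202.1)
    print(n,(W@np.append(np.linalg.solve(K,[*px,1])*zc,1))[:3])
m=(c+h)/2; print("move",totool([m[0]-a["T"][0,3],m[1]-a["T"][1,3],0.084-a["T"][2,3]]))
E
```

```text
[0.44854402 0.22842918 0.059     ] [0.44791849 0.22840568 0.095     ]
head tri (array([0.44644422, 0.22769588, 0.0868747 ]), np.float64(0.003679306845310343))
head [0.44407459 0.2295811  0.08312874]
collar [0.44727547 0.2288204  0.05449581]
move [-0.24 -0.37  4.21]
```

Request:
move_arm(
  deltas=[
    {"linear": [-0.24, -0.37, 0.2], "turn": [0, 0, 0], "claw": 0.3},
    {"linear": [0, 0, 0.8], "turn": [0, 0, 0], "claw": 0.3},
    {"linear": [0, 0, 0.8], "turn": [0, 0, 0], "claw": 0.3},
    {"linear": [0, 0, 0.8], "turn": [0, 0, 0], "claw": 0.3},
    {"linear": [0, 0, 0.8], "turn": [0, 0, 0], "claw": 0.3},
    {"linear": [0, 0, 0.5], "turn": [0, 0, 0], "claw": 0.3},
    {"linear": [0, 0, 0.25], "turn": [0, 0, 0], "claw": 0.3},
    {"linear": [0, 0, 0], "turn": [0, 0, 0], "claw": 0.3},
    {"linear": [0, 0, 0], "turn": [0, 0, 0], "claw": 0.3},
    {"linear": [0, 0, 0], "turn": [0, 0, 0], "claw": 0.3},
  ],
  grip_force=30,
)

```text
time: 8.32
position: [0.4498, 0.2298, 0.088]
tool_rot: [-3.13, 0.257, -0.002]
ft_force: [0.5, 0.0, 1.3]
grip_width: 0.7
```

```bash
python3 -c "
from h import *
s=ctrl.get_state();print(s['time'],s['position'],s['ft_force'],s['grip_width'])"
```

```text
8.3167 [0.44982015 0.22976908 0.08801921] [0.52994291 0.01935958 1.31520384] 0.6999489349551364
```

Request:
move_arm(
  deltas=[
    {"linear": [-0.04, 0.04, 0.05], "turn": [0, 0, 0], "claw": 0.6},
    {"linear": [0, 0, 0], "turn": [0, 0, 0], "claw": 0.75},
    {"linear": [0, 0, 0], "turn": [0, 0, 0], "claw": 1},
    {"linear": [0, 0, 0], "turn": [0, 0, 0], "claw": 1},
    {"linear": [0, 0, 0], "turn": [0, 0, 0], "claw": 1},
    {"linear": [0, 0, 0], "turn": [0, 0, 0], "claw": 1},
    {"linear": [0, 0, 0], "turn": [0, 0, 0], "claw": 1},
    {"linear": [0, 0, 0], "turn": [0, 0, 0], "claw": 1},
    {"linear": [0, 0, 0], "turn": [0, 0, 0], "claw": 1},
    {"linear": [0, 0, 0], "turn": [0, 0, 0], "claw": 1},
    {"linear": [0, 0, 0], "turn": [0, 0, 0], "claw": 1},
    {"linear": [0, 0, 0], "turn": [0, 0, 0], "claw": 1},
  ],
  grip_force=30,
)

```text
time: 9.32
position: [0.4474, 0.229, 0.0856]
tool_rot: [-3.131, 0.255, -0.0]
ft_force: [-0.2, 0.9, 1.1]
grip_width: 0.264
```

Request:
move_arm(
  deltas=[
    {"linear": [0, 0, -0.5], "turn": [0, 0, 0], "claw": 1},
    {"linear": [0, 0, -0.8], "turn": [0, 0, 0], "claw": 1},
    {"linear": [0, 0, -1], "turn": [0, 0, 0], "claw": 1},
    {"linear": [0, 0, -1], "turn": [0, 0, 0], "claw": 1},
    {"linear": [0.6, 0.8, -0.2], "turn": [0, 0, 0], "claw": 1},
    {"linear": [0.65, 0.93, 0], "turn": [0, 0, 0], "claw": 1},
    {"linear": [0.65, 0.93, 0], "turn": [0, 0, 0], "claw": 1},
    {"linear": [0.65, 0.93, 0], "turn": [0, 0, 0], "claw": 1},
    {"linear": [0.65, 0.93, 0], "turn": [0, 0, 0], "claw": 1},
    {"linear": [0.65, 0.93, 0], "turn": [0, 0, 0], "claw": 1},
    {"linear": [0.65, 0.93, 0], "turn": [0, 0, 0], "claw": 1},
    {"linear": [0.65, 0.93, 0], "turn": [0, 0, 0], "claw": 1},
    {"linear": [0.65, 0.93, 0], "turn": [0, 0, 0], "claw": 1},
    {"linear": [0.65, 0.93, 0], "turn": [0, 0, 0], "claw": 1},
    {"linear": [0, 0.14, 0], "turn": [0, 0, 0], "claw": 1},
    {"linear": [0, 0, 0], "turn": [0, 0, 0], "claw": 1},
    {"linear": [0, 0, 0], "turn": [0, 0, 0], "claw": 1},
    {"linear": [0, 0, 0], "turn": [0, 0, 0], "claw": 1},
  ],
)

```text
time: 10.82
position: [0.5925, -0.0763, 0.1901]
tool_rot: [-3.131, 0.252, 0.002]
ft_force: [0.0, 0.6, -1.2]
grip_width: 0.268
```

```bash
python3 -c "
from h import *
for i in range(3):
  s=ctrl.get_state();print(s['time'],s['position'],s['ft_force'],s['torque'],s['tool_rot']);
  K,W,im=snap('w6')
T=Ttool();print(totool([.5943-T[0,3],-.0785-T[1,3],0]))
cv2.imwrite('pics/w6b.png',im[:,:,::-1])"
```

```text
10.8167 [ 0.59245962 -0.07625911  0.19012008] [ 0.04044831  0.55460624 -1.22878098] [0.03933819 0.06727257 0.02706   ] [-3.13058853e+00  2.52034047e-01  1.79560248e-03]
10.8667 [ 0.59259056 -0.07606989  0.19041737] [-0.21947452  0.29408732 -1.21374377] [0.05034743 0.02174066 0.01966824] [-3.13095207e+00  2.51146016e-01  9.05695524e-04]
10.9167 [ 0.59267238 -0.07624506  0.19054799] [-0.43868957  0.41588079 -1.27517162] [ 0.037227   -0.0267922   0.02265959] [-3.13127978e+00  2.51229400e-01  3.94623556e-04]
[0.06 0.06 0.  ]
```

View pics/w6b.png

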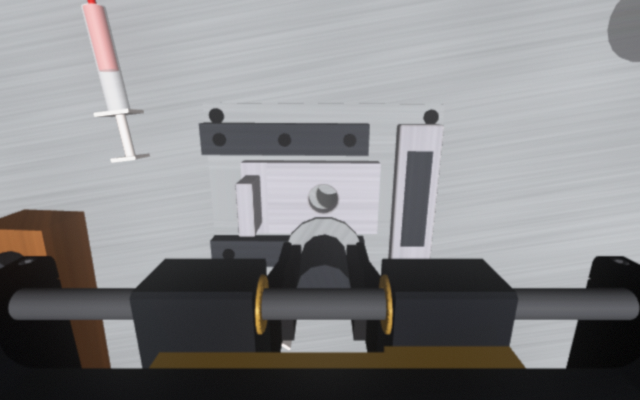

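Request:
move_arm(
  deltas=[
    {"linear": [0.06, 0.06, 0.5], "turn": [0, 0, 0], "claw": 1},
    {"linear": [0, 0, 0.6], "turn": [0, 0, 0], "claw": 1},
    {"linear": [0, 0, 0.4], "turn": [0, 0, 0], "claw": 1},
    {"linear": [0, 0, 0], "turn": [0, 0, 0], "claw": 1},
    {"linear": [0, 0, 0], "turn": [0, 0, 0], "claw": 1},
    {"linear": [0, 0, 0], "turn": [0, 0, 0], "claw": 1},
  ],
)

```text
time: 11.47
position: [0.595, -0.0799, 0.1464]
tool_rot: [3.131, -0.255, 0.002]
ft_force: [0.3, -0.4, -0.8]
grip_width: 0.266
```

```bash
cat > r.py <<'E'
from h import *
F=[];P=[]
for i in range(2):
    s=ctrl.get_state();F.append(s['ft_force']);P.append(s['position']);snap('tmp')
F=np.mean(F,0);P=np.mean(P,0);T=Ttool()
ym=np.array([.1642,.9864]);xm=np.array([.9864,-.1642])
print("t",round(s['time'],2),"P",P.round(4),"h_mm",round((P[2]-.0306-.064)*1e3,1),"off xm,ym mm",((xm@P[:2]-.5991)*1e3).round(1),((ym@P[:2]-.0202)*1e3).round(1),"F xm,ym,z",(xm@F[:2]).round(1),(ym@F[:2]).round(1),F[2].round(1),"tq",np.round(s['torque'],2),"w",round(s['grip_width'],3),"tilt",T[2,:2].round(4))
E
python3 r.py
```

```text
t 11.52 P [ 0.5951 -0.08    0.1465] h_mm 51.9 off xm,ym mm 1.0 -1.4 F xm,ym,z 0.2 0.1 -1.2 tq [0.03 0.04 0.02] w 0.264 tilt [0.0021 0.0001]
```

Request:
move_arm(
  deltas=[
    {"linear": [0, -0.04, 0.3], "turn": [0, 0, 0], "claw": 1},
    {"linear": [0, 0, 0.3], "turn": [0, 0, 0], "claw": 1},
    {"linear": [0, 0, 0.2], "turn": [0, 0, 0], "claw": 1},
    {"linear": [0, 0, 0.1], "turn": [0, 0, 0], "claw": 1},
    {"linear": [0, 0, 0], "turn": [0, 0, 0], "claw": 1},
    {"linear": [0, 0, 0], "turn": [0, 0, 0], "claw": 1},
    {"linear": [0, 0, 0], "turn": [0, 0, 0], "claw": 1},
  ],
)

```text
time: 12.15
position: [0.5948, -0.0792, 0.1187]
tool_rot: [3.131, -0.256, 0.0]
ft_force: [-0.0, 0.8, -2.0]
grip_width: 0.269
```

```bash
python3 r.py
```

```text
t 12.2 P [ 0.5949 -0.0792  0.1187] h_mm 24.1 off xm,ym mm 0.7 -0.7 F xm,ym,z -0.2 0.3 -1.8 tq [ 0.02 -0.04  0.03] w 0.268 tilt [0.0006 0.0002]
```

Request:
move_arm(
  deltas=[
    {"linear": [0, 0, 0.07], "turn": [0, 0, 0], "claw": 1},
    {"linear": [0, 0, 0.07], "turn": [0, 0, 0], "claw": 1},
    {"linear": [0, 0, 0], "turn": [0, 0, 0], "claw": 1},
    {"linear": [0, 0, 0], "turn": [0, 0, 0], "claw": 1},
    {"linear": [0, 0, 0], "turn": [0, 0, 0], "claw": 1},
  ],
)

```text
time: 12.67
position: [0.5949, -0.0785, 0.1143]
tool_rot: [-3.131, 0.255, -0.001]
ft_force: [0.9, 2.5, -2.2]
grip_width: 0.266
```

```bash
python3 r.py
```

```text
t 12.72 P [ 0.5949 -0.0784  0.1143] h_mm 19.7 off xm,ym mm 0.6 0.1 F xm,ym,z 0.5 2.4 -2.3 tq [ 0.6  -0.23 -0.02] w 0.268 tilt [ 0.0002 -0.0007]
```

Request:
move_arm(
  deltas=[
    {"linear": [0, 0, 0.04], "turn": [0, 0, 0], "claw": 1},
    {"linear": [0, 0, 0.03], "turn": [0, 0, 0], "claw": 1},
    {"linear": [0, 0, 0], "turn": [0, 0, 0], "claw": 1},
    {"linear": [0, 0, 0], "turn": [0, 0, 0], "claw": 1},
    {"linear": [0, 0, 0], "turn": [0, 0, 0], "claw": 1},
  ],
)

```text
time: 13.18
position: [0.595, -0.0782, 0.1126]
tool_rot: [-3.13, 0.255, -0.001]
ft_force: [-0.2, 6.1, 1.9]
grip_width: 0.262
```

```bash
python3 r.py
```

```text
t 13.23 P [ 0.595  -0.0782  0.1126] h_mm 18.0 off xm,ym mm 0.7 0.4 F xm,ym,z -1.0 5.3 2.5 tq [ 1.33 -0.07  0.01] w 0.268 tilt [ 0.0006 -0.0009]
```

The force is along +ym, so I'll give way in that direction (tool −y).

Request:
move_arm(
  deltas=[
    {"linear": [-0.01, -0.04, 0], "turn": [0, 0, 0], "claw": 1},
    {"linear": [0, -0.03, 0], "turn": [0, 0, 0], "claw": 1},
    {"linear": [0, 0, 0], "turn": [0, 0, 0], "claw": 1},
    {"linear": [0, 0, 0], "turn": [0, 0, 0], "claw": 1},
    {"linear": [0, 0, 0], "turn": [0, 0, 0], "claw": 1},
  ],
)

```text
time: 13.7
position: [0.5947, -0.0776, 0.1121]
tool_rot: [3.13, -0.256, -0.0]
ft_force: [0.1, 2.2, -0.2]
grip_width: 0.269
```

```bash
python3 r.py
```

```text
t 13.75 P [ 0.5947 -0.0776  0.1121] h_mm 17.5 off xm,ym mm 0.3 0.9 F xm,ym,z 0.3 1.9 0.1 tq [ 0.43 -0.24  0.03] w 0.265 tilt [-0.      0.0007]
```

Request:
move_arm(
  deltas=[
    {"linear": [0, -0.04, 0.03], "turn": [0, 0, 0], "claw": 1},
    {"linear": [0, 0, 0.03], "turn": [0, 0, 0], "claw": 1},
    {"linear": [0, 0, 0], "turn": [0, 0, 0], "claw": 1},
    {"linear": [0, 0, 0], "turn": [0, 0, 0], "claw": 1},
    {"linear": [0, 0, 0], "turn": [0, 0, 0], "claw": 1},
  ],
)

```text
time: 14.22
position: [0.5944, -0.0765, 0.1099]
tool_rot: [3.13, -0.256, -0.002]
ft_force: [0.5, -0.6, -3.0]
grip_width: 0.27
```

```bash
python3 r.py
```

```text
t 14.27 P [ 0.5945 -0.0764  0.11  ] h_mm 15.4 off xm,ym mm -0.2 2.0 F xm,ym,z 0.5 -0.5 -2.5 tq [-0.17 -0.03 -0.03] w 0.268 tilt [-0.0008  0.0008]
```

Request:
move_arm(
  deltas=[
    {"linear": [0, 0, 0.04], "turn": [0, 0, 0], "claw": 1},
    {"linear": [0, 0, 0.03], "turn": [0, 0, 0], "claw": 1},
    {"linear": [0, 0, 0], "turn": [0, 0, 0], "claw": 1},
    {"linear": [0, 0, 0], "turn": [0, 0, 0], "claw": 1},
    {"linear": [0, 0, 0], "turn": [0, 0, 0], "claw": 1},
  ],
)

```text
time: 14.73
position: [0.5949, -0.0765, 0.1084]
tool_rot: [3.13, -0.256, 0.0]
ft_force: [0.8, -3.0, -0.7]
grip_width: 0.266
```

```bash
python3 r.py
```

```text
t 14.78 P [ 0.5949 -0.0765  0.1084] h_mm 13.8 off xm,ym mm 0.3 2.0 F xm,ym,z 0.9 -3.1 -0.6 tq [-0.67  0.11  0.04] w 0.261 tilt [0.0001 0.001 ]
```

Request:
move_arm(
  deltas=[
    {"linear": [0.02, 0.04, 0], "turn": [0, 0, 0], "claw": 1},
    {"linear": [0, 0, 0.03], "turn": [0, 0, 0], "claw": 1},
    {"linear": [0, 0, 0.03], "turn": [0, 0, 0], "claw": 1},
    {"linear": [0, 0, 0], "turn": [0, 0, 0], "claw": 1},
    {"linear": [0, 0, 0], "turn": [0, 0, 0], "claw": 1},
    {"linear": [0, 0, 0], "turn": [0, 0, 0], "claw": 1},
  ],
)

```text
time: 15.33
position: [0.5955, -0.0768, 0.1073]
tool_rot: [3.131, -0.255, 0.001]
ft_force: [-3.0, -0.6, 6.3]
grip_width: 0.266
```

```bash
python3 r.py
```

```text
t 15.38 P [ 0.5955 -0.0768  0.1073] h_mm 12.7 off xm,ym mm 0.9 1.8 F xm,ym,z -2.8 -1.6 6.0 tq [-0.36  0.67  0.07] w 0.263 tilt [0.0005 0.0001]
```

The lateral force now points to (−x, −y), which matches the crescent seen in the image. I'll shift that way without pressing further down.

Request:
move_arm(
  deltas=[
    {"linear": [-0.04, 0.03, 0], "turn": [0, 0, 0], "claw": 1},
    {"linear": [-0.04, 0.03, 0], "turn": [0, 0, 0], "claw": 1},
    {"linear": [-0.03, 0.02, 0], "turn": [0, 0, 0], "claw": 1},
    {"linear": [0, 0, 0], "turn": [0, 0, 0], "claw": 1},
    {"linear": [0, 0, 0], "turn": [0, 0, 0], "claw": 1},
    {"linear": [0, 0, 0], "turn": [0, 0, 0], "claw": 1},
  ],
)

```text
time: 15.93
position: [0.5938, -0.0772, 0.1073]
tool_rot: [-3.129, 0.254, -0.008]
ft_force: [4.9, 1.3, 1.4]
grip_width: 0.262
```

```bash
python3 r.py
```

```text
t 15.98 P [ 0.5938 -0.0772  0.1073] h_mm 12.7 off xm,ym mm -0.7 1.1 F xm,ym,z 4.4 2.6 1.2 tq [ 0.55 -1.17  0.04] w 0.266 tilt [ 0.0046 -0.0027]
```

Request:
move_arm(
  deltas=[
    {"linear": [-0.03, 0.04, 0.02], "turn": [0, 0, 0], "claw": 1},
    {"linear": [-0.03, 0.04, 0.02], "turn": [0, 0, 0], "claw": 1},
    {"linear": [0, 0, 0.02], "turn": [0, 0, 0], "claw": 1},
    {"linear": [0, 0, 0], "turn": [0, 0, 0], "claw": 1},
    {"linear": [0, 0, 0], "turn": [0, 0, 0], "claw": 1},
    {"linear": [0, 0, 0], "turn": [0, 0, 0], "claw": 1},
  ],
)

```text
time: 16.53
position: [0.5921, -0.0779, 0.1058]
tool_rot: [-3.128, 0.252, -0.009]
ft_force: [5.0, 3.6, 2.3]
grip_width: 0.269
```

```bash
python3 r.py
```

```text
t 16.58 P [ 0.5921 -0.0779  0.1058] h_mm 11.2 off xm,ym mm -2.3 0.2 F xm,ym,z 4.3 4.5 2.4 tq [ 1.07 -1.23 -0.03] w 0.267 tilt [ 0.0053 -0.0043]
```

Request:
move_arm(
  deltas=[
    {"linear": [-0.02, 0.04, 0.02], "turn": [0, 0, 0], "claw": 1},
    {"linear": [-0.02, 0.04, 0.02], "turn": [0, 0, 0], "claw": 1},
    {"linear": [0, 0, 0.02], "turn": [0, 0, 0], "claw": 1},
    {"linear": [0, 0, 0], "turn": [0, 0, 0], "claw": 1},
    {"linear": [0, 0, 0], "turn": [0, 0, 0], "claw": 1},
    {"linear": [0, 0, 0], "turn": [0, 0, 0], "claw": 1},
  ],
)

```text
time: 17.13
position: [0.5905, -0.0797, 0.1039]
tool_rot: [-3.127, 0.252, -0.008]
ft_force: [5.0, 5.2, 1.3]
grip_width: 0.263
```

```bash
python3 r.py
```

```text
t 17.18 P [ 0.5905 -0.0797  0.1039] h_mm 9.3 off xm,ym mm -3.6 -1.8 F xm,ym,z 4.2 5.8 2.3 tq [ 1.15 -1.2  -0.  ] w 0.268 tilt [ 0.005  -0.0048]
```

Request:
move_arm(
  deltas=[
    {"linear": [-0.01, 0.03, 0.03], "turn": [0, 0, 0], "claw": 1},
    {"linear": [-0.01, 0.03, 0.03], "turn": [0, 0, 0], "claw": 1},
    {"linear": [0, 0, 0.02], "turn": [0, 0, 0], "claw": 1},
    {"linear": [0, 0, 0], "turn": [0, 0, 0], "claw": 1},
    {"linear": [0, 0, 0], "turn": [0, 0, 0], "claw": 1},
    {"linear": [0, 0, 0], "turn": [0, 0, 0], "claw": 1},
  ],
)

```text
time: 17.73
position: [0.5899, -0.0813, 0.1017]
tool_rot: [-3.127, 0.252, -0.01]
ft_force: [5.5, 5.3, 2.4]
grip_width: 0.266
```

```bash
python3 r.py
```

```text
t 17.78 P [ 0.5899 -0.0813  0.1017] h_mm 7.1 off xm,ym mm -3.8 -3.5 F xm,ym,z 4.6 6.0 2.4 tq [ 1.23 -1.33  0.06] w 0.265 tilt [ 0.0058 -0.005 ]
```

Request:
move_arm(
  deltas=[
    {"linear": [0, 0, 0.03], "turn": [0, 0, 0], "claw": 1},
    {"linear": [0, 0, 0.03], "turn": [0, 0, 0], "claw": 1},
    {"linear": [0, 0, 0.02], "turn": [0, 0, 0], "claw": 1},
    {"linear": [0, 0, 0], "turn": [0, 0, 0], "claw": 1},
    {"linear": [0, 0, 0], "turn": [0, 0, 0], "claw": 1},
    {"linear": [0, 0, 0], "turn": [0, 0, 0], "claw": 1},
  ],
)

```text
time: 18.33
position: [0.5903, -0.0814, 0.0999]
tool_rot: [-3.127, 0.252, -0.011]
ft_force: [5.3, 4.2, 5.0]
grip_width: 0.266
```

```bash
python3 r.py
```

```text
t 18.38 P [ 0.5903 -0.0814  0.0999] h_mm 5.3 off xm,ym mm -3.5 -3.6 F xm,ym,z 4.2 5.5 4.5 tq [ 1.16 -1.18 -0.02] w 0.265 tilt [ 0.0065 -0.0047]
```

Request:
move_arm(
  deltas=[
    {"linear": [0, 0, 0.03], "turn": [0, 0, 0], "claw": 1},
    {"linear": [0, 0, 0.03], "turn": [0, 0, 0], "claw": 1},
    {"linear": [0, 0, 0], "turn": [0, 0, 0], "claw": 1},
    {"linear": [0, 0, 0], "turn": [0, 0, 0], "claw": 1},
    {"linear": [0, 0, 0], "turn": [0, 0, 0], "claw": 1},
    {"linear": [0, 0, 0], "turn": [0, 0, 0], "claw": 1},
  ],
)

```text
time: 18.93
position: [0.5905, -0.0815, 0.0987]
tool_rot: [-3.128, 0.252, -0.012]
ft_force: [3.4, 4.7, 8.5]
grip_width: 0.268
```

```bash
python3 r.py
```

```text
t 18.98 P [ 0.5905 -0.0815  0.0987] h_mm 4.1 off xm,ym mm -3.2 -3.7 F xm,ym,z 3.1 5.1 8.4 tq [ 1.14 -1.1  -0.06] w 0.267 tilt [ 0.0072 -0.0044]
```

Request:
move_arm(
  deltas=[
    {"linear": [-0.04, 0.02, 0], "turn": [0, 0, 0], "claw": 1},
    {"linear": [0, 0, 0], "turn": [0, 0, 0], "claw": 1},
    {"linear": [0, 0, 0], "turn": [0, 0, 0], "claw": 1},
    {"linear": [0, 0, 0], "turn": [0, 0, 0], "claw": 1},
  ],
)

```text
time: 19.37
position: [0.5901, -0.0817, 0.0987]
tool_rot: [-3.127, 0.252, -0.015]
ft_force: [5.9, 5.5, 5.2]
grip_width: 0.267
```

```bash
python3 r.py
```

```text
t 19.42 P [ 0.5901 -0.0816  0.0987] h_mm 4.1 off xm,ym mm -3.6 -3.8 F xm,ym,z 5.0 6.0 5.5 tq [ 1.33 -1.63  0.02] w 0.269 tilt [ 0.0091 -0.0053]
```

Request:
move_arm(
  deltas=[
    {"linear": [-0.02, 0.02, 0], "turn": [0, 0, 0], "claw": 1},
    {"linear": [0, 0, 0.03], "turn": [0, 0, 0], "claw": 1},
    {"linear": [0, 0, 0.02], "turn": [0, 0, 0], "claw": 1},
    {"linear": [0, 0, 0], "turn": [0, 0, 0], "claw": 1},
    {"linear": [0, 0, 0], "turn": [0, 0, 0], "claw": 1},
    {"linear": [0, 0, 0], "turn": [0, 0, 0], "claw": 1},
  ],
)

```text
time: 19.97
position: [0.5902, -0.0817, 0.0983]
tool_rot: [-3.127, 0.251, -0.017]
ft_force: [6.7, 6.2, 8.5]
grip_width: 0.265
```

```bash
python3 r.py
```

```text
t 20.02 P [ 0.5902 -0.0818  0.0983] h_mm 3.7 off xm,ym mm -3.5 -3.9 F xm,ym,z 5.4 7.0 9.1 tq [ 1.47 -1.5  -0.05] w 0.267 tilt [ 0.0108 -0.0056]
```

Lateral motion has stopped and the tool has tilted about 0.012 rad. I'll set it upright before going on.

Request:
move_arm(
  deltas=[
    {"linear": [0, 0, 0], "turn": [-0.05, -0.1, 0], "claw": 1},
    {"linear": [0, 0, 0], "turn": [-0.05, -0.1, 0], "claw": 1},
    {"linear": [0, 0, 0], "turn": [0, 0, 0], "claw": 1},
    {"linear": [0, 0, 0], "turn": [0, 0, 0], "claw": 1},
    {"linear": [0, 0, 0], "turn": [0, 0, 0], "claw": 1},
  ],
)

```text
time: 20.48
position: [0.5906, -0.0816, 0.0983]
tool_rot: [3.131, -0.251, -0.004]
ft_force: [6.8, 6.3, 8.9]
grip_width: 0.264
```

```bash
python3 r.py
```

```text
t 20.53 P [ 0.5906 -0.0816  0.0983] h_mm 3.7 off xm,ym mm -3.1 -3.7 F xm,ym,z 5.7 6.8 8.6 tq [ 1.51 -1.76 -0.04] w 0.27 tilt [-0.0023  0.0009]
```

Request:
move_arm(
  deltas=[
    {"linear": [0.02, -0.02, 0], "turn": [0, 0, 0], "claw": 1},
    {"linear": [0.01, -0.01, 0], "turn": [0, 0, 0], "claw": 1},
    {"linear": [0, 0, 0], "turn": [0, 0, 0], "claw": 1},
    {"linear": [0, 0, 0], "turn": [0, 0, 0], "claw": 1},
    {"linear": [0, 0, 0], "turn": [0, 0, 0], "claw": 1},
  ],
)

```text
time: 21.0
position: [0.591, -0.0815, 0.0982]
tool_rot: [3.13, -0.252, -0.006]
ft_force: [4.5, 5.0, 9.9]
grip_width: 0.272
```

```bash
python3 r.py
```

```text
t 21.05 P [ 0.591  -0.0815  0.0982] h_mm 3.6 off xm,ym mm -2.8 -3.6 F xm,ym,z 4.1 5.5 9.8 tq [ 1.24 -1.39  0.03] w 0.268 tilt [-0.0037  0.002 ]
```

```bash
python3 - <<'E'
from h import *
a=np.load("w4.npz");g=cv2.cvtColor(a["image"],cv2.COLOR_RGB2GRAY)
print("w4 cols 368-402");
for y in range(178,213): print(y," ".join(f"{v:3d}" for v in g[y,368:403]))
E
```

```text
w4 cols 368-402
178 201 199 200 201 200 200 200 201 202 200 201 200 200 201 201 201 202 201 202 201 201 201 201 201 201 201 201 201 202 202 201 203 202 202 203
179 200 200 200 199 200 200 200 200 200 200 200 200 200 201 200 201 199 199 200 200 199 201 201 201 201 199 201 201 200 201 200 202 200 200 201
180 201 203 202 202 202 201 201 202 202 203 203 202 201 202 201 201 199 197 199 198 198 200 201 201 201 202 202 201 201 202 202 203 202 202 201
181 203 203 204 204 204 204 204 204 204 203 203 202 198 197 194 192 190 187 188 188 189 193 194 198 202 203 204 203 203 203 202 204 202 203 204
182 204 204 204 204 204 204 204 204 205 201 198 193 188 185 180 179 178 178 178 177 176 176 179 186 193 198 202 203 203 203 203 203 203 204 204
183 205 204 205 205 204 205 204 205 202 197 187 181 179 180 180 179 180 179 178 178 177 174 168 160 163 179 192 201 204 204 205 204 204 204 205
184 205 205 205 205 205 204 203 199 194 185 179 179 179 179 179 179 179 179 178 179 178 173 155 122 117 138 166 189 200 203 204 205 204 203 205
185 202 203 203 204 203 202 196 189 179 174 176 178 179 178 177 178 178 178 
[... 3255 characters left out ...]
 201 201 201 199 196 189 183 174 161 146 139 133 131 132 136 138 152 167 177 184 191 198 200 202 202 201 201 201 201 201 202
209 199 198 199 199 200 199 199 200 199 198 196 191 187 182 180 178 177 176 177 178 183 189 192 197 199 200 200 200 200 199 200 200 200 201 200
210 200 200 200 200 200 200 200 200 200 199 198 199 198 197 196 195 193 193 194 194 197 199 200 199 200 200 201 201 201 201 201 201 202 201 203
211 201 200 202 202 203 201 202 201 201 202 201 202 201 202 201 201 200 201 201 201 202 202 202 202 202 202 203 202 202 202 202 202 203 203 204
212 204 203 203 204 202 204 204 203 203 203 203 204 203 203 203 204 203 203 203 202 203 203 204 204 204 204 204 203 204 204 203 203 204 204 204
```

```bash
python3 - <<'E'
from h import *
from scipy.optimize import least_squares
a=np.load("w4.npz");K,W=a["K"],a["W"]
ym=np.array([.1642,.9864]);xm=np.array([.9864,-.1642]);B=np.stack([xm,ym])
pts=[(375.6,193),(375.7,194),(375.8,195),(376.1,196),(376.6,197),(377.1,198),(377.6,199),(378.3,200),(379.2,201),(380.7,202),(382.4,203)]
P=np.array([B@cast(K,W,p,.049)[:2] for p in pts])-[.5991,.0202]
print((P*1e3).round(1).tolist())
for r in(.0121,):
  for x0 in([0,0],[.005,-.005],[-.005,-.005]):
    s=least_squares(lambda c:np.linalg.norm(P-c,axis=1)-r,x0);print((s.x*1e3).round(1),np.linalg.norm(s.x)*1e3,np.sqrt(np.mean(s.fun**2))*1e3)
E
```

```text
[[-0.7, 7.2], [-1.7, 7.1], [-2.6, 7.0], [-3.6, 6.6], [-4.6, 6.1], [-5.5, 5.6], [-6.5, 5.1], [-7.4, 4.4], [-8.4, 3.6], [-9.3, 2.1], [-10.3, 0.5]]
[ 0.5 -4.8] 4.806087900301965 0.05690587315619243
[ 0.5 -4.8] 4.8060878761657 0.05690587315619228
[ 0.5 -4.8] 4.806087857602136 0.056905873156204025
```

A circle fit to the bore edge in w4 (0.06 mm residual) puts the bore at about (+0.5, −4.8) mm from the mark. The pin is at (−2.8, −3.6), so I had over-shifted in −x, which agrees with it creeping back in +x. I'll ease up slightly and shift +x, −y.

Request:
move_arm(
  deltas=[
    {"linear": [0.04, 0.01, -0.03], "turn": [0, 0, 0], "claw": 1},
    {"linear": [0.04, 0.02, 0], "turn": [0, 0, 0], "claw": 1},
    {"linear": [0.04, 0.02, 0], "turn": [0, 0, 0], "claw": 1},
    {"linear": [0.04, 0, 0], "turn": [0, 0, 0], "claw": 1},
    {"linear": [0, 0, 0], "turn": [0, 0, 0], "claw": 1},
    {"linear": [0, 0, 0], "turn": [0, 0, 0], "claw": 1},
    {"linear": [0, 0, 0], "turn": [0, 0, 0], "claw": 1},
  ],
)

```text
time: 21.68
position: [0.5924, -0.0823, 0.097]
tool_rot: [3.131, -0.251, -0.018]
ft_force: [1.4, 6.9, 6.4]
grip_width: 0.271
```

```bash
python3 r.py
```

```text
t 21.73 P [ 0.5924 -0.0823  0.097 ] h_mm 2.4 off xm,ym mm -1.3 -4.1 F xm,ym,z 0.6 7.9 6.8 tq [ 1.73 -0.4   0.05] w 0.268 tilt [-0.0112  0.001 ]
```

Request:
move_arm(
  deltas=[
    {"linear": [0.03, 0, 0], "turn": [0, 0.1, 0], "claw": 1},
    {"linear": [0.03, 0.02, 0.02], "turn": [0, 0.08, 0], "claw": 1},
    {"linear": [0, 0, 0.02], "turn": [0, 0, 0], "claw": 1},
    {"linear": [0, 0, 0], "turn": [0, 0, 0], "claw": 1},
    {"linear": [0, 0, 0], "turn": [0, 0, 0], "claw": 1},
    {"linear": [0, 0, 0], "turn": [0, 0, 0], "claw": 1},
  ],
)

```text
time: 22.28
position: [0.5928, -0.0827, 0.0947]
tool_rot: [3.131, -0.25, -0.003]
ft_force: [0.5, 7.8, 4.4]
grip_width: 0.269
```

```bash
python3 r.py
```

```text
t 22.33 P [ 0.5928 -0.0827  0.0947] h_mm 0.1 off xm,ym mm -0.8 -4.4 F xm,ym,z -0.5 8.0 4.3 tq [ 1.88 -0.19 -0.03] w 0.271 tilt [-0.0017  0.0007]
```

Request:
move_arm(
  deltas=[
    {"linear": [0.01, 0, 0.03], "turn": [0, 0, 0], "claw": 1},
    {"linear": [0, 0, 0.02], "turn": [0, 0, 0], "claw": 1},
    {"linear": [0, 0, 0], "turn": [0, 0, 0], "claw": 1},
    {"linear": [0, 0, 0], "turn": [0, 0, 0], "claw": 1},
    {"linear": [0, 0, 0], "turn": [0, 0, 0], "claw": 1},
  ],
)

```text
time: 22.8
position: [0.5933, -0.0828, 0.0945]
tool_rot: [3.13, -0.25, -0.002]
ft_force: [-2.3, 7.6, 10.7]
grip_width: 0.266
```

```bash
python3 r.py
```

```text
t 22.85 P [ 0.5933 -0.0828  0.0945] h_mm -0.1 off xm,ym mm -0.3 -4.5 F xm,ym,z -2.6 7.1 10.6 tq [1.87 0.42 0.04] w 0.266 tilt [-0.0012  0.0013]
```

Request:
move_arm(
  deltas=[
    {"linear": [-0.02, -0.04, 0], "turn": [0, 0, 0], "claw": 1},
    {"linear": [-0.02, -0.04, 0], "turn": [0, 0, 0], "claw": 1},
    {"linear": [0, -0.03, 0], "turn": [0, 0, 0], "claw": 1},
    {"linear": [0, 0, 0], "turn": [0, 0, 0], "claw": 1},
    {"linear": [0, 0, 0], "turn": [0, 0, 0], "claw": 1},
    {"linear": [0, 0, 0], "turn": [0, 0, 0], "claw": 1},
  ],
)

```text
time: 23.4
position: [0.5932, -0.0826, 0.0945]
tool_rot: [3.127, -0.253, 0.001]
ft_force: [0.3, 2.1, 8.8]
grip_width: 0.267
```

```bash
python3 r.py
```

```text
t 23.45 P [ 0.5932 -0.0826  0.0945] h_mm -0.1 off xm,ym mm -0.4 -4.3 F xm,ym,z -0.7 2.6 8.3 tq [ 0.86 -0.07  0.06] w 0.266 tilt [0.001  0.0046]
```

Request:
move_arm(
  deltas=[
    {"linear": [0, -0.03, 0.03], "turn": [-0.1, 0, 0], "claw": 1},
    {"linear": [0, -0.01, 0.03], "turn": [0.05, 0, 0], "claw": 1},
    {"linear": [0, 0, 0], "turn": [0, 0, 0], "claw": 1},
    {"linear": [0, 0, 0], "turn": [0, 0, 0], "claw": 1},
    {"linear": [0, 0, 0], "turn": [0, 0, 0], "claw": 1},
  ],
)

```text
time: 23.92
position: [0.5937, -0.0825, 0.0944]
tool_rot: [3.121, -0.254, 0.002]
ft_force: [-3.7, 1.3, 17.5]
grip_width: 0.264
```

```bash
python3 r.py; python3 - <<'E'
import cv2,numpy as np
im=cv2.imread('pics/tmp.png');cv2.imwrite('pics/tmpc.png',cv2.resize(im[130:360,180:500],None,fx=2.5,fy=2.5,interpolation=cv2.INTER_CUBIC))
E
```

```text
t 23.97 P [ 0.5937 -0.0825  0.0944] h_mm -0.2 off xm,ym mm 0.1 -4.1 F xm,ym,z -3.8 0.9 16.7 tq [0.56 0.64 0.03] w 0.268 tilt [0.0019 0.0098]
```

It looks like a hard seat: 8 N more gave only 0.1 mm. I'll relieve the force, level the tool, open partly so the finger clears the lug, rise and look.

Request:
move_arm(
  deltas=[
    {"linear": [-0.03, 0, -0.05], "turn": [0.08, 0, 0], "claw": 1},
    {"linear": [-0.03, 0, -0.05], "turn": [0.06, 0, 0], "claw": 1},
    {"linear": [0, 0, 0], "turn": [0, 0, 0], "claw": 1},
    {"linear": [0, 0, 0], "turn": [0, 0, 0], "claw": 1},
  ],
)

```text
time: 24.35
position: [0.5923, -0.0824, 0.0948]
tool_rot: [-3.13, 0.255, -0.005]
ft_force: [5.0, 1.1, 1.8]
grip_width: 0.264
```

```bash
python3 r.py
```

```text
t 24.4 P [ 0.5923 -0.0824  0.0948] h_mm 0.2 off xm,ym mm -1.4 -4.2 F xm,ym,z 5.0 2.1 2.1 tq [ 0.33 -1.14  0.04] w 0.268 tilt [ 0.0028 -0.0011]
```

Request:
move_arm(
  deltas=[
    {"linear": [0.06, -0.03, 0], "turn": [0, 0, 0], "claw": 1},
    {"linear": [0, 0, 0], "turn": [0, 0, 0], "claw": 1},
    {"linear": [0, 0, 0], "turn": [0, 0, 0], "claw": 0.6},
    {"linear": [0, 0, 0], "turn": [0, 0, 0], "claw": 0.6},
    {"linear": [0, 0, 0], "turn": [0, 0, 0], "claw": 0.6},
    {"linear": [0, 0, 0], "turn": [0, 0, 0], "claw": 0.6},
    {"linear": [0, 0, -0.3], "turn": [0, 0, 0], "claw": 0.6},
    {"linear": [0, 0, -1], "turn": [0, 0, 0], "claw": 0.6},
    {"linear": [0, 0, -1], "turn": [0, 0, 0], "claw": 0.6},
    {"linear": [0, 0, -1], "turn": [0, 0, 0], "claw": 0.6},
    {"linear": [0, 0, 0], "turn": [0, 0, 0], "claw": 0.6},
    {"linear": [0, 0, 0], "turn": [0, 0, 0], "claw": 0.6},
    {"linear": [0, 0, 0], "turn": [0, 0, 0], "claw": 0.6},
  ],
)

```text
time: 25.53
position: [0.592, -0.0827, 0.193]
tool_rot: [3.13, -0.256, -0.003]
ft_force: [-0.2, 0.6, -0.9]
grip_width: 0.398
```

```bash
python3 - <<'E'
from h import *
s=ctrl.get_state();print(s['time'],s['position'],s['ft_force'],s['grip_width'])
K,W,im=snap('w7')
g=im[130:270,230:420]
d=cams.get_image("side");np.savez("side1.npz",**d);c=d["image"][175:260,260:370]
A=cv2.resize(g,None,fx=3,fy=3,interpolation=cv2.INTER_CUBIC);B=cv2.resize(c,(int(110*2.1),int(85*4.94)))
B=cv2.resize(c,None,fx=2.1,fy=2.1,interpolation=cv2.INTER_CUBIC)
o=np.zeros((420,570+231,3),np.uint8);o[:A.shape[0],:570]=A;o[:B.shape[0],570:570+B.shape[1]]=B
cv2.imwrite("pics/fin.png",o[:,:800,::-1])
E
```

```text
25.5333 [ 0.59199843 -0.08273397  0.19302814] [-0.15727712  0.61968867 -0.91472305] 0.3977312756077935
```

View pics/fin.png

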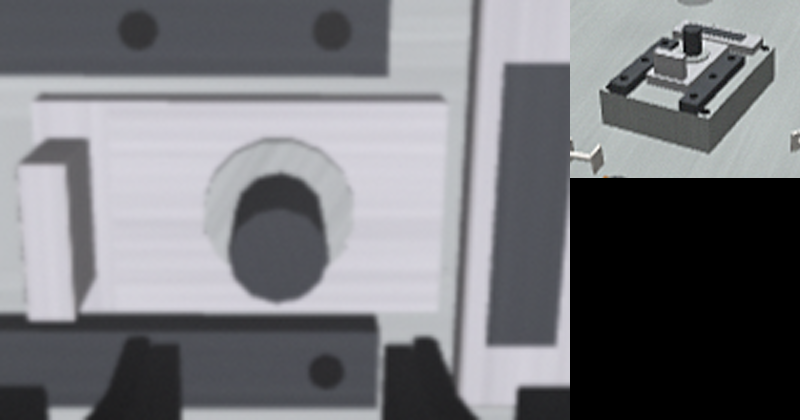

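The final picture shows the pin released and upright, with its collar at (279,210) lying on the slider with no visible gap. The side inset agrees. As a height check I'll touch the head's top gently with the closed fingertips; contact should come at TCP z ≈ 0.126.

Request:
move_arm(
  deltas=[
    {"linear": [0, 0, 0.5], "turn": [0, 0, 0], "claw": 1},
    {"linear": [0, 0, 0.6], "turn": [0, 0, 0], "claw": 1},
    {"linear": [0, 0, 0.5], "turn": [0, 0, 0], "claw": 1},
    {"linear": [0, 0, 0.2], "turn": [0, 0, 0], "claw": 1},
    {"linear": [0, 0, 0], "turn": [0, 0, 0], "claw": 1},
    {"linear": [0, 0, 0], "turn": [0, 0, 0], "claw": 1},
    {"linear": [0, 0, 0], "turn": [0, 0, 0], "claw": 1},
    {"linear": [0, 0, 0], "turn": [0, 0, 0], "claw": 1},
  ],
)

```text
time: 26.3
position: [0.593, -0.0827, 0.1401]
tool_rot: [3.13, -0.255, 0.0]
ft_force: [0.3, -0.9, 0.2]
grip_width: 0.014
```

```bash
python3 r.py
```

```text
t 26.35 P [ 0.593  -0.0827  0.1401] h_mm 45.5 off xm,ym mm -0.6 -4.4 F xm,ym,z 0.4 -0.4 -0.0 tq [0.11 0.   0.02] w 0.008 tilt [0.0001 0.0009]
```

Request:
move_arm(
  deltas=[
    {"linear": [0, 0, 0.15], "turn": [0, 0, 0], "claw": 1},
    {"linear": [0, 0, 0.1], "turn": [0, 0, 0], "claw": 1},
    {"linear": [0, 0, 0.1], "turn": [0, 0, 0], "claw": 1},
    {"linear": [0, 0, 0.1], "turn": [0, 0, 0], "claw": 1},
    {"linear": [0, 0, 0], "turn": [0, 0, 0], "claw": 1},
    {"linear": [0, 0, 0], "turn": [0, 0, 0], "claw": 1},
    {"linear": [0, 0, 0], "turn": [0, 0, 0], "claw": 1},
  ],
)

```text
time: 26.98
position: [0.5928, -0.0827, 0.1264]
tool_rot: [3.13, -0.255, -0.0]
ft_force: [-1.0, 0.5, 4.7]
grip_width: 0.006
```

```bash
python3 r.py
```

```text
t 27.03 P [ 0.5928 -0.0827  0.1264] h_mm 31.8 off xm,ym mm -0.7 -4.5 F xm,ym,z -0.3 0.2 5.1 tq [ 0.04  0.21 -0.02] w 0.001 tilt [-0.0002  0.001 ]
```

Request:
move_arm(
  deltas=[
    {"linear": [0, 0, 0.04], "turn": [0, 0, 0], "claw": 1},
    {"linear": [0, 0, 0.03], "turn": [0, 0, 0], "claw": 1},
    {"linear": [0, 0, 0], "turn": [0, 0, 0], "claw": 1},
    {"linear": [0, 0, 0], "turn": [0, 0, 0], "claw": 1},
  ],
)

```text
time: 27.42
position: [0.5935, -0.0829, 0.1263]
tool_rot: [3.129, -0.256, 0.002]
ft_force: [-3.6, 0.5, 13.1]
grip_width: 0.006
```

```bash
python3 r.py
```

```text
t 27.47 P [ 0.5935 -0.0828  0.1263] h_mm 31.7 off xm,ym mm -0.1 -4.5 F xm,ym,z -3.8 -0.5 13.8 tq [-0.03  0.79 -0.07] w 0.006 tilt [0.0016 0.0016]
```

Request:
move_arm(
  deltas=[
    {"linear": [0, 0, -0.3], "turn": [0, 0, 0], "claw": 1},
    {"linear": [0, 0, -1], "turn": [0, 0, 0], "claw": 1},
    {"linear": [0, 0, -1], "turn": [0, 0, 0], "claw": 1},
    {"linear": [0, 0, -1], "turn": [0, 0, 0], "claw": 1},
    {"linear": [0, 0, 0], "turn": [0, 0, 0], "claw": 1},
    {"linear": [0, 0, 0], "turn": [0, 0, 0], "claw": 1},
    {"linear": [0, 0, 0], "turn": [0, 0, 0], "claw": 1},
  ],
)

```text
time: 28.1
position: [0.592, -0.0826, 0.2218]
tool_rot: [3.13, -0.256, -0.004]
ft_force: [-0.1, 0.3, -1.6]
grip_width: 0.01
```

```bash
python3 -c "
from h import *
s=ctrl.get_state();print(s['time'],s['position'],s['ft_force'])
print(ctrl.close_job())"
```

```text
28.1 [ 0.59203922 -0.08262933  0.2218071 ] [-0.12602165  0.32206915 -1.5528798 ]
the job is handed in; nothing more can be done
None
```

The tapered pin is seated in the slider and base and released, and I handed the job in at 28.1 s. No verdict came back.

- **Slider:** I gripped the lug and slid it about 18.4 mm back. Afterwards the pictures put it about 1 mm from its nominal place.
- **Pin:** I took the collared pin from the stand and lowered it through both holes, giving way sideways. The highest upward force my readings showed was about 18 N, against the 35 N limit. Partway down I shifted it too far in −x and it stopped going in. A circle fitted to the bore edge in an earlier picture put the bore at about (+0.5, −4.8) mm from the mark. I moved that way and the pin went home.

**Last checks:**
- With the pin released, the picture shows it upright with its collar on the slider and no gap.
- Touching the top of its head gave contact at TCP z 0.1264, where about 0.126 was expected if seated. It did not sink under a further 9 N.
- The arm was clear, with only residual force readings, when I handed in.

**What disagreed or was not checked:** the fitted bore offset came out at 4.8 mm rather than the stated 6 mm, within camera and mark error. I did not re-measure the other objects at the end. No move was planned to touch them.

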